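Ready a furniture foot for its dowel

ROBOT

A 6-joint arm with a two-finger parallel gripper is mounted at the origin on the work surface. World frame = base frame: x ahead of the robot, y to its left, z up, the work surface at z = 0. Lengths are in m, angles in rad, forces in N, time in s.
With the tool pointing down it reaches from about 0.375 to 0.9 m from the base axis. Payload 3.1 kg.
Tool frame: the origin (TCP) lies midway between the tips of the shut fingers; the grasp point (between the pads) lies 19 mm behind it; x points along the fingers, z is the direction in which the jaws open and shut, and the axes are right-handed (so a half turn about x gives the same grasp; the last joint's range is limited). The gripper opens to 85 mm and grips with 20 to 120 N. Pads are 22 mm wide; open, the fingers measure 114 mm over their backs; the gripper's body (76 mm by 85 mm) begins 54 mm behind the grasp point. The pads swing forward as they close: fully open they stand 13 mm farther back than shut.
Start: joints at [1.004, 0.527, 1.433, -0, 1.181, -0.178], TCP at [0.236, 0.579, 0.231] pointing down, gripper open.
Joint ranges: [-3.08, 3.08], [-0.75, 2.2], [0.22, 2.44], [-1.43, 4.57], [0, 2.65], [-2.85, 2.85]. Speed limits (rad/s): [2.79, 2.79, 3.14, 3.14, 3.14, 3.14].

INTERFACE

Orientations are given as a unit quaternion [x, y, z, w].
In Python, from station import status, snapshot, camera_params, ticket gives the robot as it stands.
- The arm moves only by the tool arm_command, never from a script. Its argument "series" is a list that holds one entry, the list of rows, each a list of 4 numbers: the shift along the tool's x, y, z in mm, then the turn about the tool's x in rad. A call has 1 to 10 rows; each row shifts and turns the commanded pose from where the row before left it, along the tool's axes as they then stand; what a row does not reach is not made up. A row lasts 1/10 s, in which the tool goes at most 50 mm and 8.59 degrees, less where a joint would pass 70% of its speed; a pose out of reach is approached as far as the arm can. A call is refused whole if a number of a shift passes 50 or a number of a turn 0.15, either way. A call with a gripper value outside its range is refused whole. "jaw" is the opening in per cent of the stroke, from 0 (shut) to 100 (fully open), set as the call begins (left out, the last holds). The fingers move at their own pace and stop on an object; "force" is the grip in N (left out, the last holds). Time passes only in rows, so rows that do not move let the fingers close. It gives the time, the measured TCP pose, the force and the opening at its end, in the units of the state.
- status.sense(): the state, without advancing time (a new reading comes with each control period).
- snapshot(name): name is "scene" or "top"; returns the picture (400x640x3 uint8, red, green, blue); there is no depth.
- camera_params(name): a dict with "fovy" (degrees; the focal length in pixels is half the picture's height over the tangent of half this angle, whatever the lens; pixels are square), "cx", "cy" (the principal point, pixels), "k1" (the pictures are not rectified: a ray, as slopes to the right and down, at radius r is drawn at 1 + k1 r^2 times it, then the intrinsics apply), "extrinsics" (4x4, takes a point from camera to world coordinates). Camera axes: x right, y down, z forward; pixel columns grow to the right and rows downward; lengths in m; the calibration is good to about 2 mm. A picture is of the moment at which its call begins. camera_params takes no time and is no camera call.
- ticket.sign_off(): hands the job in, once; it reports no verdict.
The state is a dict: "t": time; "q": joint angles; "qd": joint speeds; "tau": joint torques, N m; "tcp_pos": TCP position; "tool_rot": TCP orientation; "force": force on the tool from outside, world axes, zero at the start; "ft_torque": the same for the moment, N m; "finger_gap": opening from 0.0 (shut) to 1.0 (fully open).
Only numpy, scipy, OpenCV 4.12 (cv2) and the standard library are available. Lean on these libraries where they do the work, as an engineer would, in place of code of your own. Each camera call takes 0.05 s, during which the arm holds its last target. There are 200 camera calls.

TASK

Get things ready for the joiner to dowel the wooden furniture foot: first flip the yellow cap of the dowel tubes wide open (upright or further) and leave the red and blue caps shut. Then take the foot from its green cradle, find which end has the blind hole, turn it so that the hole faces straight up, and finish while holding it still in the gripper, at least 20 cm above the bench. Do not disturb the mallet, the tape measure or the jar.

Things in the scene. Friction and masses are not known exactly. Their poses are not given: they have to be found in the camera images.
- cap_yellow (a joint): hinge of the yellow cap, the one to open: 0 = shut, grows as it opens, stop at 2.0; friction hinge, stays where it is left, about 0.5 N at the tab moves it
- cap_red (a joint): hinge of the red cap, to be left shut: 0 = shut, grows as it opens, stop at 2.0; friction hinge, stays where it is left, about 0.5 N at the tab moves it
- cap_blue (a joint): hinge of the blue cap, to be left shut: 0 = shut, grows as it opens, stop at 2.0; friction hinge, stays where it is left, about 0.5 N at the tab moves it
- yellow_tab (a point): grip point on the yellow cap's thumb tab: the middle of the free part of a flat tab 14 mm wide (y) and 7 mm thick (z) that sticks out 28 mm in front of its clear tube. x points from the tab to the hinge, y along the hinge, z up when shut. The tab's free end is 13 mm further out; the tube's wall begins 16 mm behind the point. The tab turns with the cap
- yellow_hinge (a point): middle of the yellow cap's hinge axis (along its y), on the tube's far side; fixed. The shut tab's grip point lies 53 mm from it towards -x and 4 mm above it. To open, the tab goes up and over in an arc about it
- red_tab (a point): the same point on the red cap's tab (same shape)
- blue_tab (a point): the same point on the blue cap's tab (same shape)
- rack: fixed plywood rack, 64 x 224 x 50 mm, origin at its underside's centre, tubes in a row along its y, 70 mm apart, tabs towards its -x. Holds three fixed clear tubes of dowels, 36 mm across, with red, yellow and blue flip caps in any order; shut caps' tops are 112 mm above the bench. In front of the tubes there is open air under the tabs
- foot_center (a point): centre of the loose wooden furniture foot, a plain round piece 45 mm across, 64 mm long, about 80 g, lying level on the cradle 75 mm above the bench. x is its long axis, pointing out of the end that has the hole
- foot_hole (a point): middle of the mouth of the foot's blind hole, 20 mm across and 32 mm deep, in one end only (32 mm from the centre along x, axes as foot_center); the other end is plain and flat
- cradle_base (a point): centre of the underside of the fixed green cradle: base 100 x 80 x 14 mm, a post 30 x 24 mm, and two steel rails along its x, together 40 mm long and 34 mm wide, top at 55 mm. The foot lies on the rails along x and overhangs them at both ends; below its sides there is free air down to the base
- mallet_head (a point): bystander: middle of the head (68 mm across, 100 mm long, along x) of a wooden mallet lying on the bench, its handle 235 mm long to +y
- tape_center (a point): bystander: centre of a yellow tape measure, 70 x 42 x 62 mm
- jar_center (a point): bystander: centre of a closed jar, 60 mm across, 85 mm high
Mind the look-alikes: they are no part of the job. There is more than one size of the rack; the job needs the middle-sized. What is shaped like the part that bears foot_center but purple is not meant.

How it is judged:
On the way, in this order (a step that is already met when the one before it is completed fails the run):
1. the yellow cap is wide open (75 degrees or more), the foot still on its cradle (value of joint cap_yellow above 1.3 rad and height (world z) of foot_center below 0.1 m), for 0.2 s.
2. the foot is held up with its hole facing up (angle between foot_center's own x axis and vertical below 0.26 rad and height (world z) of foot_center above 0.185 m and contact force between the fingers and foot above 1 N), for 0.2 s.
At the end, for the whole second after the job is handed in: the yellow cap stands at 75 degrees or more, red and blue are shut (under 0.2 rad), and the foot is held still in the fingers alone, its centre more than 18.5 cm above the bench, its hole facing up within 15 degrees (all of step 2 and value of joint each of cap_red, cap_blue below 0.2 rad and value of joint cap_yellow above 1.3 rad and linear speed of foot below 0.03 m/s and angular speed of foot below 0.3 rad/s and contact force between foot and rack below 0.1 N and contact force between foot and cradle below 0.1 N and contact force between foot and table below 0.1 N); the arm keeps its last pose, push and grip.
It fails at once if the mallet was moved by more than 25 mm (distance of mallet_head from where it was at the start of the episode above 0.025 m).
It fails at once if the tape measure was moved by more than 25 mm (distance of tape_center from where it was at the start of the episode above 0.025 m).
It fails at once if the jar was moved by more than 25 mm (distance of jar_center from where it was at the start of the episode above 0.025 m).
It fails at once if the red cap was opened (value of joint cap_red above 0.4 rad).
It fails at once if the blue cap was opened (value of joint cap_blue above 0.4 rad).
It also fails if it takes over 64 s, if anything falls off the work surface, if the arm or the gripper's body presses on something with over 40 N, if the wrist force passes 120 N, or if a joint passes its speed limit or range.

## Working session

There is one attempt and no reset: what is moved stays moved. The work goes in short steps, Python scripts to look and compute and a tool call to move; the robot and the scene stay as the last step left them, time stands still between calls to the robot, and variables do not carry over. Pictures are saved under pics/ and viewed, about 8 in all and at most 12, crops included, and the job is handed in when it is done.

Besides the shell and the picture viewer there is one more tool, called in YAML: its name, and indented under it one key for each argument. arm_command: Moves the arm, as the interface text tells. Its arguments: {"type":"object","properties":{"series":{"type":"array"},"jaw":{"type":"number"},"force":{"type":"number"}},"required":["series"]}

```bash
mkdir -p pics; ls
python3 - <<'E'
from station import status, snapshot, camera_params
import cv2
print(status.sense())
for n in ("scene","top"):
    p=camera_params(n); print(n,p)
    cv2.imwrite(f"pics/{n}0.png",cv2.resize(snapshot(n)[:,:,::-1],(800,500),interpolation=cv2.INTER_CUBIC))
E
```

```text
pics
{'t': 0.0, 'q': array([ 1.00450068e+00,  5.28460419e-01,  1.43391208e+00,  1.48473420e-05,
        1.18145309e+00, -1.78519911e-01]), 'qd': array([-0.00142195,  0.00193226,  0.00050149, -0.00140724,  0.00067164,
       -0.00033614]), 'tau': array([ 1.39466642e-04, -4.42335677e+01, -1.78031731e+01, -4.45349451e-05,
        8.27710668e-03, -2.56883261e-06]), 'tcp_pos': array([0.23591055, 0.57797211, 0.23033408]), 'tool_rot': array([-0.3946041 ,  0.58769474,  0.39397929,  0.58624467]), 'force': array([ 0.00323889, -0.00619094, -0.13838086]), 'ft_torque': array([ 0.00607294, -0.02654162,  0.02757415]), 'finger_gap': 0.9994329950036395}
scene {'fovy': 45.12922245547188, 'cx': 320.4946375306556, 'cy': 203.2612556404243, 'k1': -0.045099156534277894, 'extrinsics': array([[ 0.16817182,  0.82189361, -0.54425099,  1.2070956 ],
       [ 0.98565578, -0.14814091,  0.0808514 , -0.04251676],
       [-0.01417458, -0.55004106, -0.83501731,  1.18425794],
       [ 0.        ,  0.        ,  0.        ,  1.        ]])}
top {'fovy': 57.64859921258985, 'cx': 315.57931455811575, 'cy': 201.5207477176698, 'k1': -0.015888051299762566, 'extrinsics': array([[-0.02624621, -0.99573404,  0.0884582 ,  0.40750392],
       [-0.99956019,  0.02491878, -0.01607748,  0.06861831],
       [ 0.01380463, -0.08884127, -0.99595013,  0.99732077],
       [ 0.        ,  0.        ,  0.        ,  1.        ]])}
```

View pics/scene0.png

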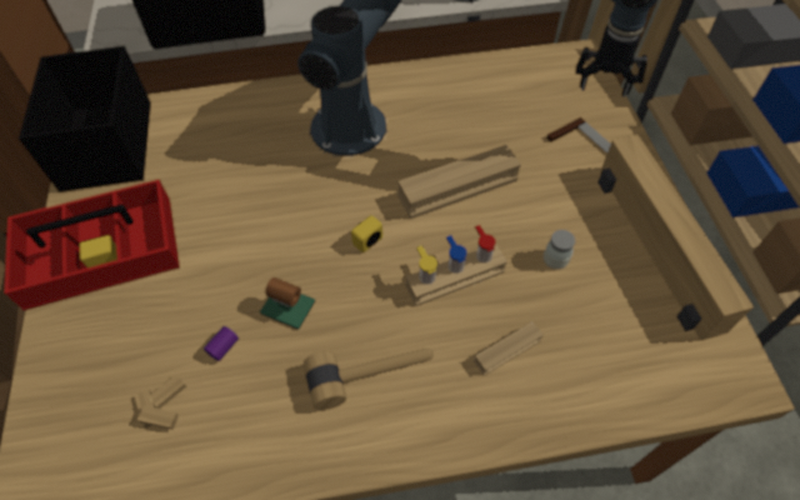

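View pics/top0.png

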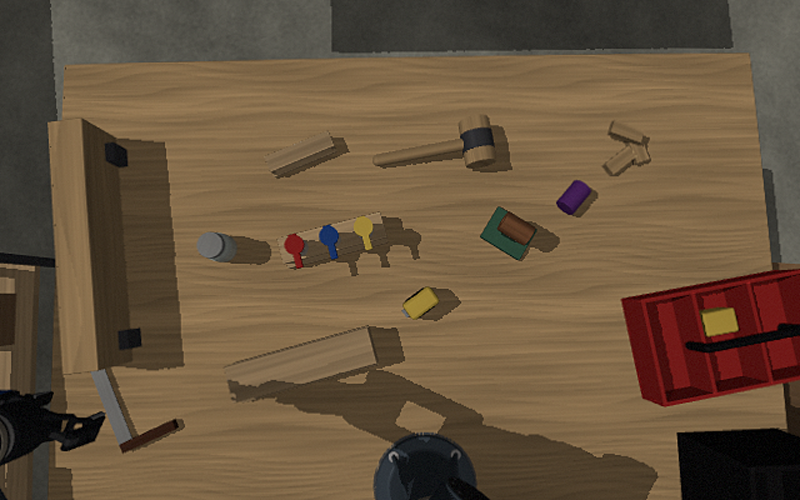

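Scene view (800 px wide): yellow cap at about (427,262), nearest the foot; foot on its green cradle at (284,292). Top view: yellow cap at (363,228), foot at (517,228). I'll enlarge both in each view.

```bash
cat > h.py <<'E'
import cv2, numpy as np
from station import status, snapshot, camera_params
from scipy.spatial.transform import Rotation as R
def K(p):
    f=200/np.tan(np.radians(p["fovy"]/2)); return f
def proj(n,X):
    p=camera_params(n);f=K(p);T=np.linalg.inv(p["extrinsics"]);c=np.atleast_2d(X)@T[:3,:3].T+T[:3,3]
    s=c[:,:2]/c[:,2:];r2=(s**2).sum(1,keepdims=True);return s*(1+p["k1"]*r2)*f+[p["cx"],p["cy"]]
def ray(n,u):
    p=camera_params(n);f=K(p);d=(np.array(u,float)-[p["cx"],p["cy"]])/f;s=d.copy()
    for _ in range(10): s=d/(1+p["k1"]*(s@s))
    E=p["extrinsics"];v=E[:3,:3]@[*s,1];return E[:3,3],v/np.linalg.norm(v)
def atz(n,u,z):
    o,v=ray(n,u);return o+v*(z-o[2])/v[2]
def tri(a,b):
    A=np.zeros((3,3));y=np.zeros(3)
    for n,u in(("scene",a),("top",b)):
        o,v=ray(n,u);M=np.eye(3)-np.outer(v,v);A+=M;y+=M@o
    X=np.linalg.solve(A,y);return X,[proj("scene",X)[0]-a,proj("top",X)[0]-b]
def crop(n,x,y,w=80,h=60,k=5,img=None):
    c=(snapshot(n) if img is None else img)[y:y+h,x:x+w,::-1];c=cv2.resize(c,None,fx=k,fy=k,interpolation=cv2.INTER_CUBIC)
    for i in range(0,w,10):
        cv2.line(c,(i*k,0),(i*k,5),(255,255,255),1);cv2.putText(c,str(x+i),(i*k,15),0,.35,(255,255,255),1)
    for j in range(0,h,10):
        cv2.line(c,(0,j*k),(5,j*k),(255,255,255),1);cv2.putText(c,str(y+j),(7,j*k+4),0,.35,(255,255,255),1)
    return c
E
python3 - <<'E'
from h import *
s=snapshot("scene");t=snapshot("top")
cv2.imwrite("pics/c1.png",np.vstack([np.hstack([crop("scene",325,185,img=s),crop("scene",195,212,img=s)]),np.hstack([crop("top",255,163,img=t),crop("top",375,158,img=t)])]))
E
```

```text
(no output)
```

View pics/c1.png

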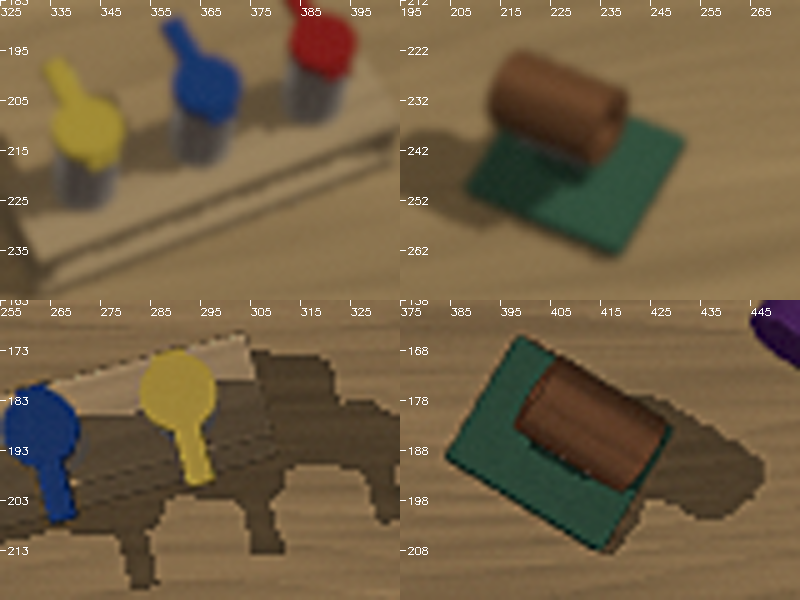

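Run:
```python
from h import *
np.set_printoptions(precision=4,suppress=True)
print("tabend",atz("top",[295.5,199.5],.108),tri([336.5,198],[295.5,199.5]))
print("disc",atz("top",[290.5,180.5],.112),atz("scene",[342.5,209.5],.112))
print("bluedisc",atz("top",[263,188],.112), "tabend",atz("top",[267.5,206.5],.108))
for u in ([406.4,169.6],[398,183],[429.2,183.6],[421,196]): print("foot",atz("top",u,.075))
c=atz("top",[413.6,183],.075); print("c",c, proj("scene",c))
cb=[atz("top",u,.014) for u in ([398.5,165.5],[384.5,189.5],[416,208],[430,183])]; print("cradle",cb,np.mean(cb,0))
print("tape",atz("top",[420*.8,301*.8],.04),"jar",atz("top",[212*.8,246*.8],.085),"mallet",atz("top",[478*.8,141*.8],.034))
s=snapshot("scene")
c=s[218:250,210:246]; c=np.clip(c.astype(float)*1.8,0,255).astype(np.uint8)
cv2.imwrite("pics/foot.png",cv2.resize(c[:,:,::-1],None,fx=14,fy=14,interpolation=cv2.INTER_CUBIC))
```

```text
tabend [0.4927 0.1034 0.108 ] (array([0.4934, 0.1056, 0.1036]), [array([-0.745 ,  0.0506]), array([-0.8146, -0.0903])])
disc [0.5395 0.1146 0.112 ] [0.538  0.1152 0.112 ]
bluedisc [0.5226 0.1822 0.112 ] tabend [0.4772 0.1724 0.108 ]
foot [ 0.5662 -0.1827  0.075 ]
foot [ 0.5319 -0.1593  0.075 ]
foot [ 0.5284 -0.24    0.075 ]
foot [ 0.4969 -0.217   0.075 ]
c [ 0.5309 -0.1996  0.075 ] [[225.7154 232.3781]]
cradle [array([ 0.5886, -0.178 ,  0.014 ]), array([ 0.5231, -0.1365,  0.014 ]), array([ 0.4703, -0.2205,  0.014 ]), array([ 0.538 , -0.2627,  0.014 ])] [ 0.53   -0.1994  0.014 ]
tape [0.3878 0.0023 0.04  ] jar [0.5096 0.4208 0.085 ] mallet [ 0.7318 -0.1358  0.034 ]
```

View pics/foot.png

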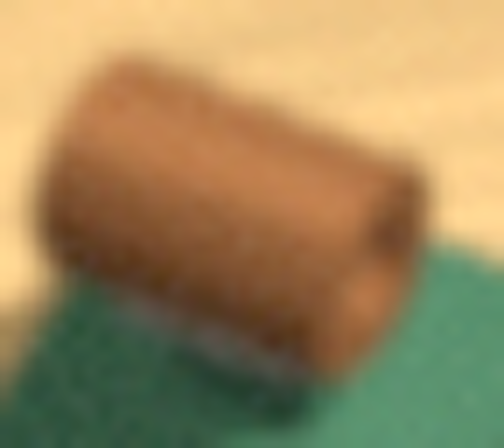

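The dark hole mouth shows on the foot's right end in the scene view, at about (238,233) in original pixels. That is the +y end. I'll check it by projection and work out the first moves.

```bash
cat >> h.py <<'E'
def go(P,jaw,pos=None,rot=None):
    "turn about tool x, then shift in turned tool frame (mm) to bring TCP to P, tool z to +-jaw"
    s=status.sense();M=R.from_quat(s["tool_rot"]) if rot is None else rot
    p=s["tcp_pos"] if pos is None else np.array(pos)
    j=M.inv().apply(jaw);a=np.arctan2(-j[1],j[2]);a=(a+np.pi/2)%np.pi-np.pi/2
    N=M*R.from_rotvec([a,0,0]);print("turn %.3f shift"%a,np.round(N.inv().apply(np.array(P)-p)*1000,1));return N
E
python3 - <<'E'
from h import *
np.set_printoptions(precision=4,suppress=True)
d=np.array([.525,.851,0]);c=np.array([.5305,-.1996,.075])
print("hole",proj("scene",c+.032*d),"other",proj("scene",c-.032*d),"near",proj("scene",c+.032*d+[0,0,.0225]),proj("scene",c+.032*d-[0,0,.0225]))
y=np.radians(13.5);x=np.array([np.cos(y),np.sin(y),0]);yr=np.array([-x[1],x[0],0])
tab=np.array([.5058,.107,.107]);h=np.array([.5575,.1193,.103])
N=go([.5058,.107,.17],yr);M=R.from_quat(status.sense()["tool_rot"]);print(N.as_matrix(),M.as_matrix())
N=go(tab-[0,0,.010],yr,pos=[.5058,.107,.17],rot=N)
r=np.hypot(.053,.004);a0=np.arctan2(.004,.053)
print(np.array([[-r*np.cos(a)+.053,r*np.sin(a)-.004] for a in a0+np.arange(0,1.75,.15)])*1000)
E
```

```text
hole [[236.3525 236.0897]] other [[215.2085 228.4296]] near [[234.9714 231.8461]] [[237.694  240.2097]]
turn -0.623 shift [  61.1 -152.2 -521.2]
[[-0.0006 -0.9724 -0.2334]
 [-0.0008 -0.2334  0.9724]
 [-1.      0.0007 -0.0007]] [[-0.0006 -0.9257  0.3782]
 [-0.0008  0.3782  0.9257]
 [-1.      0.0002 -0.001 ]]
turn 0.000 shift [73.  -0.1  0. ]
[[-0.      0.    ]
 [ 1.1929  7.8753]
 [ 3.5492 15.4839]
 [ 7.0162 22.655 ]
 [11.5158 29.2274]
 [16.947  35.0536]
 [23.188  40.0028]
 [30.0984 43.9637]
 [37.5232 46.8475]
 [45.2955 48.5894]
 [53.2409 49.1502]
 [61.1809 48.5174]]
```

arm_command:
  series:
    - [[0, 0, 0, -0.125], [0, 0, 0, -0.125], [0, 0, 0, -0.125], [0, 0, 0, -0.125], [0, 0, 0, -0.123], [0, -10, -40, 0], [0, -12, -40, 0], [0, -12, -40, 0], [0, -12, -40, 0], [0, -12, -40, 0]]
  jaw: 50
  force: 30

```text
t: 1.25
tcp_pos: [0.3399, 0.3962, 0.2314]
tool_rot: [0.555, -0.438, -0.555, -0.438]
force: [1.0, -0.2, 0.2]
finger_gap: 0.501
```

arm_command:
  series:
    - [[0, -12, -40, 0], [0, -12, -40, 0], [0, -12, -40, 0], [5, -12, -40, 0], [8, -12, -40, 0], [10, -12, -40, 0], [10, -12, -40, 0], [10, -10, -41, 0], [8, 0, 0, 0], [0, 0, 0, 0]]

```text
t: 2.25
tcp_pos: [0.5049, 0.1065, 0.1791]
tool_rot: [-0.554, 0.439, 0.556, 0.438]
force: [-0.2, -0.2, 0.1]
finger_gap: 0.499
```

Run:
```python
from h import *
y=np.radians(13.5);yr=np.array([-np.sin(y),np.cos(y),0])
s=status.sense();print(s["t"],s["tcp_pos"],s["q"],s["finger_gap"])
go([.5058,.107,.097],yr)
cv2.imwrite("pics/c2.png",np.hstack([crop("scene",315,170),crop("top",250,150)]))
```

```text
2.25 [0.50485453 0.10646577 0.17913376] [-9.17509286e-03  4.57096043e-01  1.75598747e+00  3.91815699e-04
  9.31710452e-01 -1.81269180e+00] 0.49897913676188094
turn -0.003 shift [82.1 -1.3  0.2]
```

View pics/c2.png

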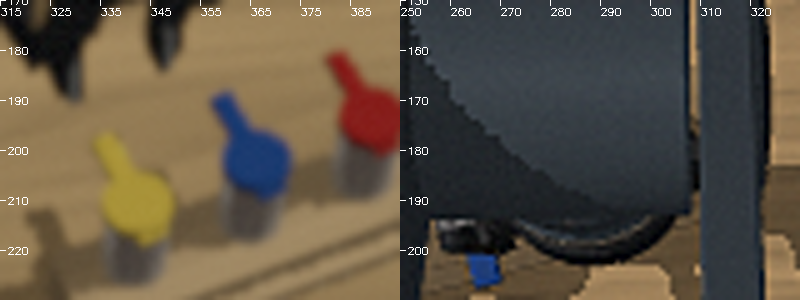

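The fingers straddle the yellow tab: tips at scene (329,189) and (348,183), tab at (337,200). I'll go down and grip.

arm_command:
  series:
    - [[20, 0, 0, 0], [20, -1, 0, 0], [20, 0, 0, 0], [16, 0, 0, 0], [6, 0, 0, 0], [0, 0, 0, 0]]

```text
t: 2.95
tcp_pos: [0.5057, 0.1087, 0.0981]
tool_rot: [-0.555, 0.438, 0.556, 0.437]
force: [-0.6, -0.7, -0.2]
finger_gap: 0.5
```

arm_command:
  series:
    - [[0, 0, 0, 0], [0, 0, 0, 0], [0, 0, 0, 0], [0, 0, 0, 0], [0, 0, 0, 0], [0, 0, 0, 0]]
  jaw: 0
  force: 20

```text
t: 3.55
tcp_pos: [0.5073, 0.1067, 0.0993]
tool_rot: [0.556, -0.438, -0.554, -0.438]
force: [-0.6, -5.3, 4.0]
finger_gap: 0.154
```

arm_command:
  series:
    - [[-4, -0.5, 0, 0], [-4, -0.7, 0, 0], [-4, -1.1, 0, 0], [-3.6, -1.3, 0, 0], [-3.6, -1.6, 0, 0], [-3.6, -1.9, 0, 0], [-3.3, -2.2, 0, 0], [-3.3, -2.3, 0, 0], [-2.9, -2.6, 0, 0], [-2.9, -2.8, 0, 0]]

```text
t: 4.55
tcp_pos: [0.523, 0.1104, 0.1331]
tool_rot: [0.555, -0.438, -0.555, -0.437]
force: [2.3, -5.1, -5.5]
finger_gap: 0.159
```

arm_command:
  series:
    - [[-2.5, -3, 0, 0], [-2.4, -3.2, 0, 0], [-4, -6.9, 0, 0], [-2.9, -7.4, 0, 0], [-1.7, -7.8, 0, 0], [-0.6, -7.9, 0, 0], [0.6, -7.9, 0, 0], [0, 0, 0, 0]]

```text
t: 5.35
tcp_pos: [0.566, 0.1206, 0.1473]
tool_rot: [0.556, -0.439, -0.555, -0.437]
force: [-1.0, -4.8, 1.3]
finger_gap: 0.157
```

Run:
```python
from h import *
cv2.imwrite("pics/c3.png",crop("scene",305,150,100,75,6))
```

```text
(no output)
```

View pics/c3.png

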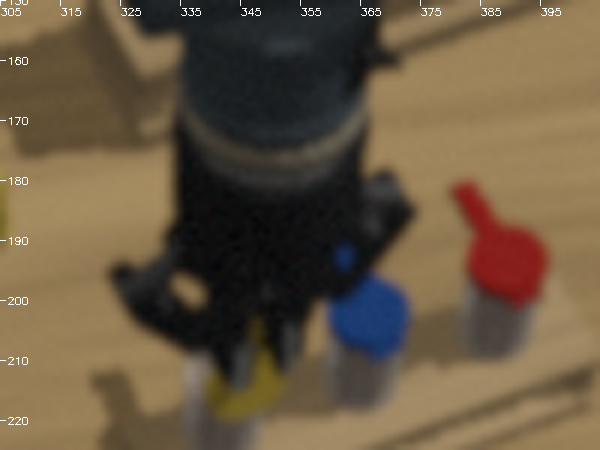

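The yellow cap stands upright: tab at (348,205), disc edge-on at (346,217). Red and blue are still shut. I'll release it, go straight up, and plan the foot grasp.

arm_command:
  series:
    - [[0, 0, 0, 0], [0, 0, 0, 0], [0, 0, 0, 0], [0, 0, 0, 0], [-20, 0, 0, 0], [-25, 0, 0, 0], [-25, 0, 0, 0], [0, 0, 0, 0]]
  jaw: 40

```text
t: 6.2
tcp_pos: [0.5684, 0.1222, 0.2206]
tool_rot: [0.557, -0.436, -0.553, -0.44]
force: [1.0, 1.2, 1.1]
finger_gap: 0.397
```

Run:
```python
from h import *
np.set_printoptions(precision=3,suppress=True)
d=np.array([.525,.851,0]);j=np.array([.851,-.525,0]);c=np.array([.5303,-.1996,.075])
P=c-.007*d
print(status.sense()["q"])
N=go([P[0],P[1],.2],j);print(N.as_matrix())
cv2.imwrite("pics/c4.png",np.hstack([crop("scene",315,170,90,70),crop("top",255,150,70,70)]))
```

```text
[ 0.02   0.478  1.562  0.     1.093 -1.787]
turn -0.783 shift [  20.1  301.  -136.4]
[[ 0.008 -0.525 -0.851]
 [ 0.    -0.851  0.525]
 [-1.    -0.005 -0.007]]
```

View pics/c4.png

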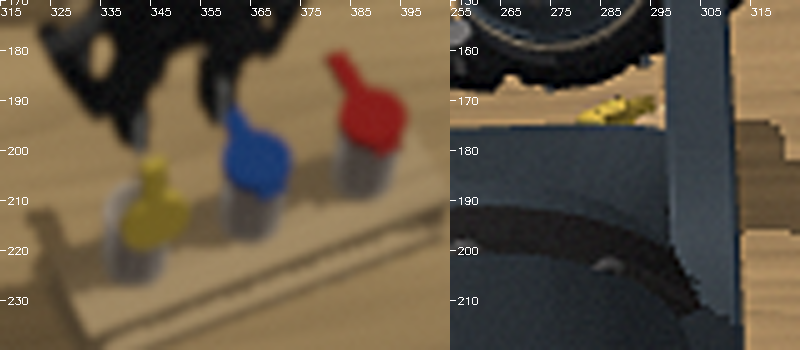

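Yellow is left standing open at (345,212), and blue and red are shut. I'll turn the other way (+2.359 rad) so joint 6 stays in range, then move over the foot.

arm_command:
  series:
    - [[0, 0, 0, 0.147], [0, 0, 0, 0.147], [0, 0, 0, 0.147], [0, 0, 0, 0.147], [0, 0, 0, 0.147], [0, 0, 0, 0.147], [0, 0, 0, 0.147], [0, 0, 0, 0.147], [0, 0, 0, 0.147], [0, 0, 0, 0.147]]
  jaw: 90

```text
t: 7.3
tcp_pos: [0.5647, 0.1219, 0.2151]
tool_rot: [-0.116, 0.699, 0.116, 0.696]
force: [0.5, 0.2, 0.0]
finger_gap: 0.901
```

arm_command:
  series:
    - [[0, 0, 0, 0.148], [0, 0, 0, 0.148], [0, 0, 0, 0.148], [0, 0, 0, 0.148], [0, 0, 0, 0.148], [0, 0, 0, 0.148], [0, -40, 18, 0], [0, -40, 18, 0], [0, -40, 18, 0], [0, -40, 18, 0]]

```text
t: 8.3
tcp_pos: [0.5419, -0.0531, 0.2153]
tool_rot: [0.193, 0.682, -0.192, 0.679]
force: [1.2, -0.1, -0.5]
finger_gap: 0.899
```

arm_command:
  series:
    - [[0, -40, 18, 0], [0, -40, 18, 0], [0, -35, 16, 0], [5, -26, 12, 0], [10, 0, 0, 0], [5, 0, 0, 0], [0, 0, 0, 0], [0, 0, 0, 0]]

```text
t: 9.1
tcp_pos: [0.5237, -0.2042, 0.1964]
tool_rot: [0.192, 0.681, -0.192, 0.68]
force: [0.3, 0.1, 0.2]
finger_gap: 0.899
```

Run:
```python
from h import *
np.set_printoptions(precision=3,suppress=True)
d=np.array([.525,.851,0]);j=np.array([.851,-.525,0]);c=np.array([.5303,-.1996,.075])
P=c-.007*d
s=status.sense();print(s["t"],s["q"],s["tcp_pos"])
N=go([P[0],P[1],.056],j);print(N.as_matrix())
print("yellow tab at 90/100deg", [proj("scene",np.array([.5575,.1193,.103])-.053*np.cos(a)*np.array([.972,.233,0])+[0,0,.053*np.sin(a)]) for a in (1.31,1.6,1.75)])
cv2.imwrite("pics/c5.png",crop("scene",185,190,80,75,7))
```

```text
9.1 [-0.571  0.488  1.628  0.     1.028 -0.021] [ 0.524 -0.204  0.196]
turn 0.002 shift [140.4   0.4   3.5]
[[-0.001  0.525  0.851]
 [ 0.001  0.851 -0.525]
 [-1.     0.    -0.002]]
yellow tab at 90/100deg [array([[343.697, 202.58 ]]), array([[346.212, 206.763]]), array([[347.511, 209.331]])]
```

View pics/c5.png

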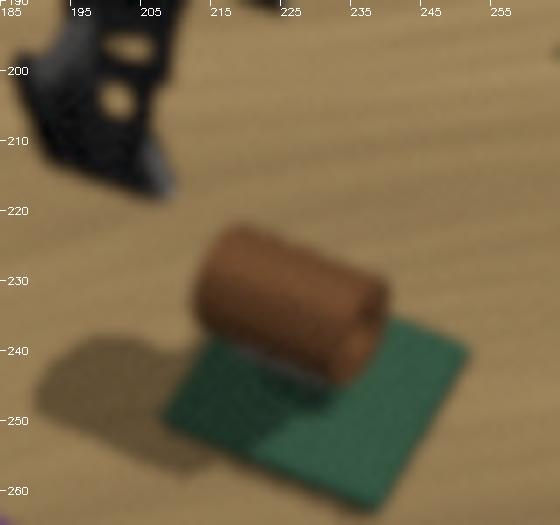

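The foot is centred under the gripper: scene (225,233), near finger at (208,215), and the dark hole mouth on the right end at (237,234). I'll go down and grip.

arm_command:
  series:
    - [[25, 0, 3.5, 0], [35, 0, 0, 0], [35, 0, 0, 0], [25, 0, 0, 0], [14, 0, 0, 0], [6, 0, 0, 0], [0, 0, 0, 0], [0, 0, 0, 0]]

```text
t: 9.95
tcp_pos: [0.5278, -0.208, 0.0581]
tool_rot: [0.192, 0.68, -0.193, 0.681]
force: [-0.4, -0.7, 0.5]
finger_gap: 0.899
```

arm_command:
  series:
    - [[0, 0, 0, 0], [0, 0, 0, 0], [0, 0, 0, 0], [0, 0, 0, 0], [0, 0, 0, 0], [0, 0, 0, 0], [0, 0, 0, 0]]
  jaw: 0
  force: 20

```text
t: 10.65
tcp_pos: [0.5272, -0.208, 0.0581]
tool_rot: [0.193, 0.68, -0.193, 0.681]
force: [-1.2, 0.1, 6.8]
finger_gap: 0.522
```

arm_command:
  series:
    - [[-10, 0, 0, 0], [-15, 0, 0, 0], [0, -20, 0, 0], [0, -25, 0, 0], [10, 0, 0, 0], [10, 0, 0, 0], [0, 0, 0, 0], [0, 0, 0, 0]]

```text
t: 11.45
tcp_pos: [0.5031, -0.2449, 0.0614]
tool_rot: [0.193, 0.681, -0.192, 0.68]
force: [0.8, -0.9, -0.7]
finger_gap: 0.52
```

arm_command:
  series:
    - [[4, 0, 0, 0], [4, -1, 0, 0], [4, -1, 0, 0], [4, 0, 0, 0], [4, 0, 0, 0], [0, 0, 0, 0]]

```text
t: 12.05
tcp_pos: [0.5017, -0.249, 0.0425]
tool_rot: [0.191, 0.681, -0.193, 0.68]
force: [-4.7, -4.3, 6.6]
finger_gap: 0.514
```

arm_command:
  series:
    - [[2, 1, 0, 0], [3.3, 1.7, 0, 0], [3.3, 1.8, 0, 0], [1, 3, 0, 0], [0.8, 3, 0, 0], [1.7, 2.5, 0, 0], [0, 3, 0, 0], [0, 0, 0, 0], [0, 0, 0, 0]]

```text
t: 12.95
tcp_pos: [0.5058, -0.2421, 0.0314]
tool_rot: [0.186, 0.683, -0.195, 0.679]
force: [-24.4, -28.1, 11.5]
finger_gap: 0.517
```

Run:
```python
from h import *
cv2.imwrite("pics/c6.png",np.hstack([crop("scene",185,195,70,75,6),crop("top",385,155,60,75,6)]))
```

```text
(no output)
```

View pics/c6.png

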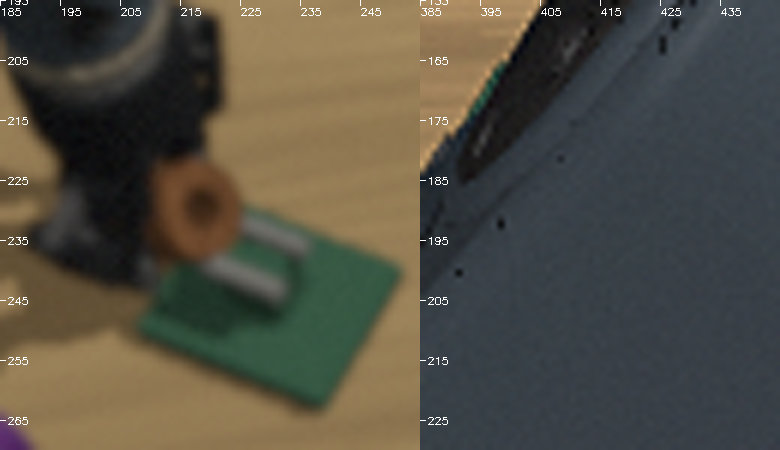

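The hole is confirmed: its dark mouth is at scene (218,229), and the foot has pivoted to roughly 55°. The push force is now high and the hole end is probably close to the palm. I'll relax the push and check the force before regripping higher.

arm_command:
  series:
    - [[0, -3, 0, 0], [0, 0, 0, 0]]

```text
t: 13.25
tcp_pos: [0.5057, -0.2422, 0.0313]
tool_rot: [0.189, 0.682, -0.194, 0.68]
force: [-18.9, -19.5, 11.1]
finger_gap: 0.515
```

arm_command:
  series:
    - [[0, -3, 0, 0], [0, 0, 0, 0]]

```text
t: 13.45
tcp_pos: [0.5055, -0.2424, 0.0312]
tool_rot: [0.19, 0.681, -0.194, 0.68]
force: [-11.9, -11.4, 10.0]
finger_gap: 0.517
```

arm_command:
  series:
    - [[0, -3, 0, 0], [0, 0, 0, 0]]

```text
t: 13.65
tcp_pos: [0.505, -0.2431, 0.0311]
tool_rot: [0.192, 0.681, -0.193, 0.68]
force: [-7.4, -4.9, 8.3]
finger_gap: 0.518
```

arm_command:
  series:
    - [[0, 0, 0, 0], [0, 0, 0, 0], [0, 0, 0, 0]]
  jaw: 60

```text
t: 13.95
tcp_pos: [0.5061, -0.2414, 0.0297]
tool_rot: [0.193, 0.68, -0.193, 0.68]
force: [0.1, -0.0, 0.4]
finger_gap: 0.603
```

arm_command:
  series:
    - [[-4, 0, 0, 0], [-4, 0, 0, 0], [0, 0, 0, 0]]

```text
t: 14.25
tcp_pos: [0.5064, -0.2418, 0.0385]
tool_rot: [0.192, 0.68, -0.193, 0.681]
force: [-0.3, -0.0, 0.1]
finger_gap: 0.599
```

Run:
```python
from h import *
d=np.array([.525,.851,0]);c=np.array([.5303,-.1996,.075]);s=status.sense();print((s["tcp_pos"]-c)@d, s["q"], s["tcp_pos"])
cv2.imwrite("pics/c7.png",crop("scene",185,195,75,70,8))
```

```text
-0.04846858341182521 [-6.44625296e-01  7.31464638e-01  1.73181927e+00  5.34875219e-05
  6.77032116e-01 -9.29670618e-02] [ 0.50639841 -0.24180946  0.03850152]
```

View pics/c7.png

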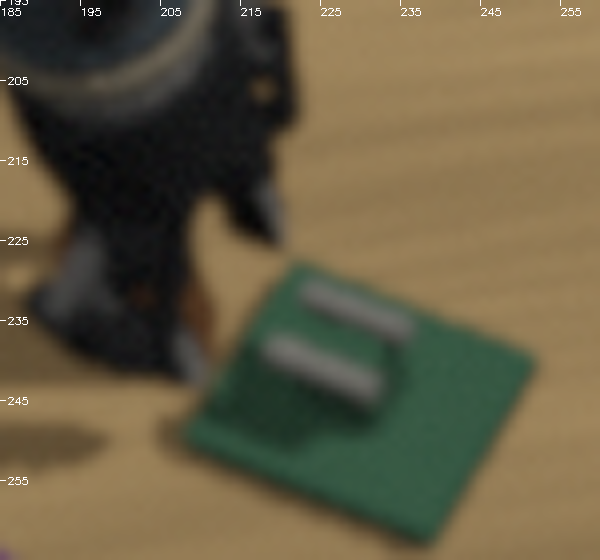

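The foot left the grip and sits at the −d side of the base, partly behind the near finger: brown at (193–211, 225–238). I'll raise the gripper straight up and look from both cameras.

arm_command:
  series:
    - [[0, 0, 0, 0], [0, 0, 0, 0], [-20, 0, 0, 0], [-30, 0, 0, 0], [-40, 10, 0, 0], [-40, 40, 0, 0], [-20, 40, 0, 0], [0, 40, 0, 0], [0, 40, 0, 0], [0, 0, 0, 0]]
  jaw: 80

```text
t: 15.3
tcp_pos: [0.5945, -0.0967, 0.1836]
tool_rot: [0.191, 0.68, -0.19, 0.681]
force: [-0.5, -0.4, -0.6]
finger_gap: 0.803
```

Run:
```python
from h import *
s=snapshot("scene");t=snapshot("top")
cv2.imwrite("pics/c8.png",np.hstack([crop("scene",170,195,75,75,6,img=s),crop("top",385,155,58,75,6,img=t)]))
cv2.imwrite("pics/full8.png",np.vstack([s,t])[:,:,::-1])
```

```text
(no output)
```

View pics/c8.png

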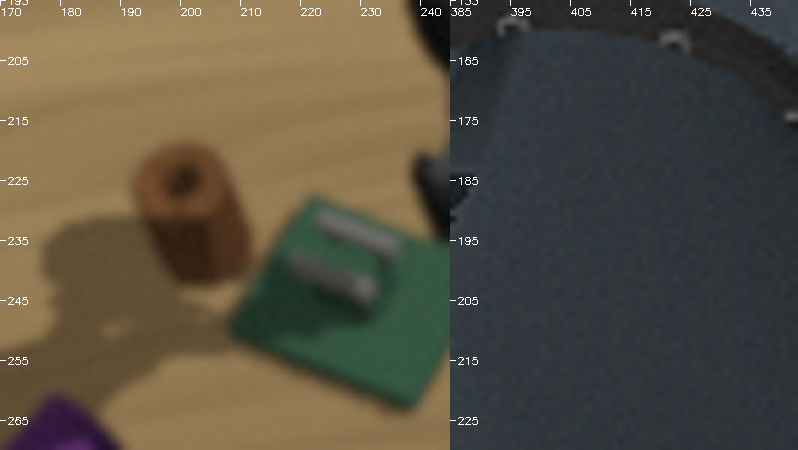

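The foot is standing on the bench with its hole up: hole at scene (199.5,225), lower end around (205,238). I'll check by projection that it is vertical and work out the grasp.

Run:
```python
from h import *
np.set_printoptions(precision=4,suppress=True)
X=atz("scene",[199.5,225.3],.064);B=X-[0,0,.064];print(X)
a=np.linspace(0,2*np.pi,73);ring=.0225*np.c_[np.cos(a),np.sin(a),0*a]
for q in (X,B):
    u=proj("scene",q+ring);print("ring x %.1f %.1f y %.1f %.1f"%(u[:,0].min(),u[:,0].max(),u[:,1].min(),u[:,1].max()))
s=cv2.imread("pics/full8.png")[:400];hsv=cv2.cvtColor(s,cv2.COLOR_BGR2HSV).astype(int)
m=((hsv[...,1]>125)&(hsv[...,0]<14)&(hsv[...,2]<160)).astype(np.uint8);m[:,:180]=0;m[:,220:]=0;m[:205]=0;m[255:]=0
n,l,st,ce=cv2.connectedComponentsWithStats(m);i=1+st[1:,4].argmax();print(st[i],ce[i])
mm=np.zeros_like(m);h=cv2.convexHull(np.vstack([proj("scene",X+ring),proj("scene",B+ring)]).astype(np.float32).round().astype(np.int32));cv2.fillConvexPoly(mm,h,1)
print("model bbox",cv2.boundingRect(h),"IoU",(mm&(l==i)).sum()/(mm|(l==i)).sum())
go([X[0],X[1],.17],[.851,-.525,0]);print(status.sense()["q"])
dd=X[:2]-[.53,-.1994];print("cradle coords",dd@[.525,.851],dd@[.851,-.525])
```

```text
[ 0.4893 -0.2707  0.064 ]
ring x 191.2 207.8 y 218.3 232.5
ring x 196.6 212.5 y 230.0 243.8
[193 220  18  22 238] [201.7647 230.1176]
model bbox (191, 218, 22, 27) IoU 0.54337899543379
turn 0.003 shift [  13.1 -199.4    1.9]
[-0.3528  0.553   1.5424 -0.0006  1.047   0.1971]
cradle coords -0.08199693934858555 0.002796716843642681
```

The projection matches: the model's top ring spans x 191–208, y 218–233, and the base agrees too, so the foot stands vertical. I'll regrip it from above.

arm_command:
  series:
    - [[0, -40, 2, 0], [0, -40, 0, 0], [0, -40, 0, 0], [0, -40, 0, 0], [0, -25, 0, 0], [0, -14, 0, 0], [0, 0, 0, 0], [0, 0, 0, 0]]

```text
t: 16.2
tcp_pos: [0.4897, -0.2712, 0.1831]
tool_rot: [0.193, 0.68, -0.193, 0.68]
force: [-0.2, 0.3, -0.8]
finger_gap: 0.8
```

Run:
```python
from h import *
go([.4893,-.2707,.022],[.851,-.525,0]);print(status.sense()["tcp_pos"])
s=cv2.imread("pics/full8.png")[:400];n=snapshot("scene")[:,:,::-1]
print("change at foot",[float(np.abs(s[a:b,c:d].astype(int)-n[a:b,c:d]).mean()) for a,b,c,d in((222,230,195,205),(234,241,200,210))])
```

```text
turn -0.000 shift [ 1.611e+02  1.000e-01 -5.000e-01]
[ 0.48970578 -0.27122888  0.18313569]
change at foot [1.7333333333333334, 3.1476190476190475]
```

arm_command:
  series:
    - [[35, 0, 0, 0], [40, 0, 0, 0], [35, 0, 0, 0], [25, 0, 0, 0], [15, 0, 0, 0], [8, 0, 0, 0], [3, 0, 0, 0], [0, 0, 0, 0]]

```text
t: 17.05
tcp_pos: [0.4905, -0.271, 0.0225]
tool_rot: [0.192, 0.68, -0.192, 0.681]
force: [0.0, 0.2, -0.0]
finger_gap: 0.804
```

arm_command:
  series:
    - [[0, 0, 0, 0], [0, 0, 0, 0], [0, 0, 0, 0], [0, 0, 0, 0], [0, 0, 0, 0], [0, 0, 0, 0], [0, 0, 0, 0]]
  jaw: 0
  force: 35

```text
t: 17.75
tcp_pos: [0.4904, -0.2716, 0.0234]
tool_rot: [0.193, 0.68, -0.193, 0.681]
force: [0.1, 0.9, 7.7]
finger_gap: 0.525
```

arm_command:
  series:
    - [[-8, 0, 0, 0], [-20, 0, 0, 0], [-30, 0, 0, 0], [-35, 0, 0, 0], [-35, 0, 0, 0], [-35, 0, 0, 0], [-30, 0, 0, 0], [-20, 0, 0, 0], [-7, 0, 0, 0], [0, 0, 0, 0]]

```text
t: 18.75
tcp_pos: [0.4901, -0.2716, 0.2433]
tool_rot: [0.192, 0.68, -0.193, 0.681]
force: [-0.1, -1.0, -1.2]
finger_gap: 0.526
```

arm_command:
  series:
    - [[0, 0, 0, 0], [0, 0, 0, 0], [0, 0, 0, 0], [0, 0, 0, 0]]

```text
t: 19.15
tcp_pos: [0.4896, -0.2711, 0.2413]
tool_rot: [0.193, 0.681, -0.192, 0.68]
force: [-0.1, 1.2, -1.8]
finger_gap: 0.524
```

Run:
```python
from h import *
s=status.sense();print(s["t"],s["tcp_pos"],s["finger_gap"],s["force"])
p=np.array(s["tcp_pos"]);u=proj("scene",p+[0,0,.04])[0].astype(int);print(u)
im=snapshot("scene");cv2.imwrite("pics/fin_full.png",im[:,:,::-1])
cv2.imwrite("pics/fin.png",np.hstack([crop("scene",int(u[0])-35,int(u[1])-35,65,75,6,img=im),crop("scene",325,185,65,75,6,img=im)]))
```

```text
19.15 [ 0.48964528 -0.2711306   0.24129964] 0.5244208744998285 [-0.1033049   1.1770356  -1.80971597]
[178 178]
```

View pics/fin.png

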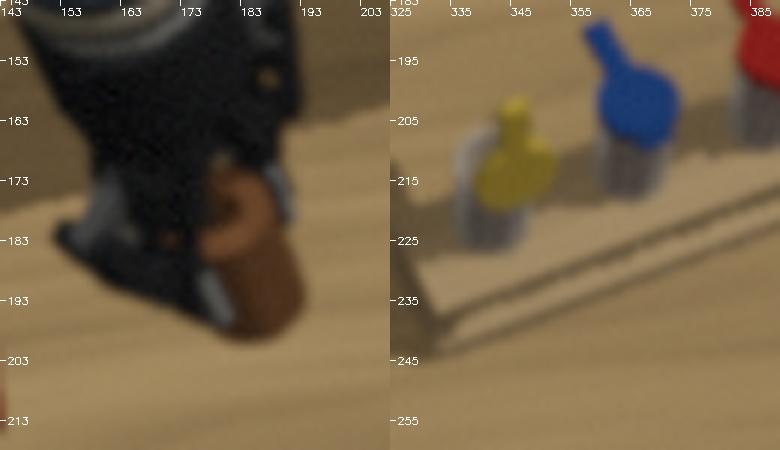

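The foot is held with its hole up at scene (181,177). The yellow cap stands open (tab tip at (345,201), disc at (346,213)) and blue and red are shut. One numeric check of the cap angle, then I hand in.

Run:
```python
from h import *
np.set_printoptions(precision=1,suppress=True)
y=np.radians(13.5);x=np.array([np.cos(y),np.sin(y),0]);yr=np.array([-x[1],x[0],0]);H=np.array([.5575,.1193,.103])
im=cv2.imread("pics/fin_full.png");hs=cv2.cvtColor(im,cv2.COLOR_BGR2HSV)
m=((hs[...,0]>20)&(hs[...,0]<34)&(hs[...,1]>150)).astype(np.uint8);m[:,:330]=0;m[:,358:]=0;m[:190]=0;m[:,:][230:]=0
print("obs bbox",cv2.boundingRect(m),m.sum())
t=np.linspace(0,2*np.pi,40);disc=np.c_[-19+19*np.cos(t),19*np.sin(t)];tab=np.array([[-37,7],[-66,7],[-66,-7],[-37,-7.]])
for a in (1.0,1.15,1.3,1.45,1.6,1.75,1.9):
    mm=np.zeros_like(m)
    for S in (disc,tab):
        pts=[]
        for z in (.5,7.5):
            u=S[:,0]*np.cos(a)+z*np.sin(a);w=-S[:,0]*np.sin(a)+z*np.cos(a)
            pts.append(proj("scene",H+(u[:,None]*x+S[:,1:]*yr+np.c_[0*w,0*w,w])/1000))
        h=cv2.convexHull(np.vstack(pts).round().astype(np.int32));cv2.fillConvexPoly(mm,h,1)
    print(a,cv2.boundingRect(mm),"IoU %.2f"%((mm&m).sum()/(mm|m).sum()))
```

```text
obs bbox (340, 202, 13, 17) 132
1.0 (337, 194, 16, 26) IoU 0.48
1.15 (338, 196, 15, 24) IoU 0.53
1.3 (338, 198, 16, 23) IoU 0.58
1.45 (339, 200, 15, 21) IoU 0.63
1.6 (339, 203, 15, 18) IoU 0.63
1.75 (340, 207, 15, 15) IoU 0.47
1.9 (340, 210, 15, 12) IoU 0.30
```

```bash
python3 -c "
from station import ticket,status
s=status.sense();print(s['t'],s['tcp_pos'],abs(s['qd']).max(),s['finger_gap'])
print(ticket.sign_off())"
```

```text
19.2 [ 0.48973859 -0.27123461  0.24153505] 0.004977142586882725 0.5253251486803355
the job is handed in; nothing more can be done
None
```

The job is handed in at 19.2 s. The yellow cap is open and the foot is held still in the gripper, hole up. I got no verdict back, so the results below are from my own last checks.

- **Yellow cap:** I gripped the tab and swung it over. Matching its outline in the last picture puts it at about 1.5–1.6 rad, against the 1.3 needed. That match was only moderate (overlap 0.63), though the tab's height in the picture also fits about 1.55 rad.
- **Red and blue caps:** both looked shut in the last picture. I did not measure their angles.
- **Foot:** the hole was on the end towards +y. I turned the foot up by pressing it against the cradle's rail end.
    - **What went wrong:** it stuck part-way, at roughly 55°. When I opened the fingers to regrip, it slid off the cradle and came to rest standing on the bench, hole up.
    - **How it ended:** I gripped it again there and lifted it. Its centre should now be about 25 cm above the bench, worked out from the gripper height. The hole faces up in the last picture, the fingers read about 44.6 mm apart on the 45 mm foot, and the arm is still.
- **Force:** pressing against the rail reached about 39 N at the wrist. The load went through the foot, not the gripper's body.
- **Mallet, tape and jar:** the arm stayed well clear of them by plan. I did not measure their positions again at the end.

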